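# Refit a trolley wheel: sort the old parts, spread the snap ring onto the axle

### The arm

A 6-joint arm with a two-finger parallel gripper is mounted at the origin on the work surface. World frame = base frame: x ahead of the robot, y to its left, z up, the work surface at z = 0. Lengths are in m, angles in rad, forces in N, time in s.
With the tool pointing down it reaches from about 0.4 to 0.825 m from the base axis. Payload 7 kg.
Tool frame: the origin (TCP) lies between the finger pads; the fingertips stand arm.nose_length ahead of it and the grasp point (between the pads) is the TCP (arm.nose_length is the distance from the TCP to the fingertips, in m); x points along the fingers, z is the direction in which the jaws open and shut, and the axes are right-handed (so a half turn about x gives the same grasp; the last joint's range is limited). The gripper opens to 88 mm and grips with 3 to 60 N. Pads are 19 mm wide; open, the fingers measure 130 mm over their backs; the gripper's body (78 mm by 193 mm) begins 47 mm behind the grasp point.
Start: joints at [1.452, 0.359, 0.012, 0, -1.224, -0.288], TCP at [0.267, 0.62, 0.246] pointing down, gripper open.
Joint ranges: [-3.07, 3.07], [-1.43, 2.12], [-1.02, 1.25], [-3.03, 1.67], [-3.05, -0], [-3.03, 3.03]. Speed limits (rad/s): [2.39, 2.39, 3.01, 3.14, 3.14, 3.14].

### API

Orientations are given as [roll, pitch, yaw] about the fixed x, y, z axes, in that order (R = Rz(yaw) Ry(pitch) Rx(roll)).
In Python, from station import arm, viewer, spotter gives the robot as it stands.
- The arm moves only by the shell command python3 -m handwheel 'ROWS' [FORCE]. ROWS is a JSON object of lists of equal length, an entry for each row: "gripper": the gripper command: -1 is shut, 1 is fully open, values between are in proportion; "travel": the shift along the world's x, y, z each as a share of 500 mm, from -1 to 1, a list of three; "spin": the turn about the world's z as a share of 45 degrees, from -1 to 1. A call has 1 to 20 rows; each row is the pose to reach, as a shift and turn from the pose commanded when the call began; what a row does not reach only later rows make up. A row lasts 1/10 s, in which the tool goes at most 50 mm and 8.59 degrees, less where a joint would pass 70% of its speed; a pose out of reach is approached as far as the arm can. A call with a number of a shift or a turn outside -1 to 1 is refused whole. A call with a gripper value outside its range is refused whole. The fingers move at their own pace and stop on an object; FORCE is the grip in N (left out, the last holds). Time passes only in rows, so rows that repeat a pose let the fingers close. It gives the time, the measured TCP pose, the force and the opening at its end, in the units of the state.
- arm.get_state(): the state, without advancing time (a new reading comes with each control period).
- viewer.grab_frame(name): name is "scene" or "top" or "wrist"; returns a dict with "pixels" (400x640x3 uint8, blue, green, red), "fx", "fy", "cx", "cy" (pixels), "eye" and "attitude" of the camera in the world. Camera axes: x right, y down, z forward; pixel columns grow to the right and rows downward; lengths in m; the calibration is good to about 2 mm. A picture is of the moment at which its call begins. There is no depth.
- arm.job_done(): hands the job in, once; it reports no verdict.
Trained networks look in the newest picture that a camera, given by its name, has taken for a name from the list of things; names that differ only in an ending like _2 or _b are one class to them, and where a whole thing is asked for, a point or a joint stands for the part that bears it (a point fixed in the world has none). Each returns a list of dicts, best first, with "conf" (0 to 1); they miss things now and then, are a little off and sometimes report something else, mostly with a low value. They report only what shows in the picture. A call takes as long as a camera call.
- spotter.spot_in(camera, label): "rect" ([left, top, right, bottom] in pixels, round what is visible of it).
- spotter.tip_of(camera, label): "at" ([column, row] in pixels: a listed point, or the origin of a listed thing).
The state is a dict: "t": time; "q": joint angles; "qd": joint speeds; "joint_efforts": joint torques, N m; "eef_pos": TCP position; "ee_rot": TCP orientation; "force": force on the tool from outside, world axes, zero at the start; "moment": the same for the moment, N m; "width": finger opening in m.
Only numpy, scipy, OpenCV 4.12 (cv2) and the standard library are available. Lean on these libraries where they do the work, as an engineer would, in place of code of your own. Each camera call takes 0.05 s, during which the arm holds its last target.

### The job

We are refitting a trolley wheel on the candle bench. First clear the two parts that came off: put the cracked white bush into the red scrap bin and the copper spacer into the blue keep bin. Then take the pliers with the snap ring out of their stand by the blue handles, squeeze them until the ring is fully spread, pass it down over the tip of the upright axle to the groove just above the wheel hub, and finish there still holding the pliers upright and squeezed, the ring spread around the groove, not resting on the hub or leaning on the axle; leave everything else on the bench where it is.

Things in the scene. Friction and masses are not known exactly. Their poses are not given: they have to be found in the camera images.
- bush_centre (a point): centre (half-way up) of the cracked white plastic bush, which stands upright on the bench: 32 mm tall, 32 mm diameter, with a 45 mm diameter, 6 mm thick flange at its foot; about 30 g; z up
- spacer_centre (a point): centre (half-way up) of the plain copper-coloured spacer, a cylinder standing upright on the bench: 29 mm diameter, 34 mm tall; about 90 g; z up
- scrap_bin: red open bin, fixed, 110 (its x) x 130 (its y) x 50 mm tall, walls and floor 4 mm; origin at the centre of its underside, z up
- keep_bin: blue open bin, fixed, same size as the red one; origin at the centre of its underside, z up
- pliers_grip (a point): grip point of the upright pliers (about 0.25 kg), midway between their two blue handles. z up, y from handle to handle (squeeze along y), x towards the ring. Handles 18 mm wide in x, from 35 mm below to 17 mm above this point; over their outsides here 56 mm relaxed (62 at the tops), 32 mm squeezed, then parallel. A cross bar (72 mm in y, 18 in x) lies 47 to 61 mm below
- ring_centre (a point): centre of the opening of the brass-coloured snap ring (4 mm wire) on the tips of the pliers; it cannot come off them. Axes as the grip point: ring flat in x-y, 108 mm below the grip point and 19 mm ahead in +x; outline about 40 mm long in x. Relaxed, its opening is 12 mm wide, too narrow for the axle; spread, a 23 mm circle fits around this point
- spread (a joint): how far the pliers are squeezed: 0 relaxed, 0.22 rad fully squeezed (a stop), the ring then fully spread; each handle turns by this angle. Sprung: held squeezed it takes about 4 N on each handle at the grip point, more if gripped lower; let go, it relaxes. A firm grip of 15 to 30 N holds it at the stop
- stand: fixed wooden stand of the pliers: base 80 x 100 mm, two posts with saddles at +-32 mm in its y that carry the cross bar, 97 mm tall. Pliers lift straight up out of it: 20 mm clears the saddles, 70 mm the ring past the posts. Origin at the centre of the underside, below the cross bar; x the way the ring points
- axle: fixed fixture with the grey trolley wheel (100 mm diameter, lying flat, top 48 mm above the bench), its steel hub (44 mm diameter, top at 54 mm) and the upright stub axle on the wheel's centre line: 15 mm diameter, 92 mm above the bench at its tip, the last 8 mm tapering to 8 mm. Origin on the axle's centre line at bench height; round, its yaw does not matter. Base board 120 mm square
- groove (a point): middle of the axle's groove, on its centre line, 60 mm above the bench; the groove is 11 mm in diameter and 12 mm tall, from the hub's top (54 mm) to 66 mm; z up along the axle
- axle_tip (a point): tip of the axle, on its centre line, 92 mm above the bench; z up along the axle
- candle_a: candle in a square aluminium tin, 58 x 58 x 45 mm; bystander; origin at the centre of its underside
- candle_b: candle in a tin as above; bystander
- candle_c: candle in a tin as above; bystander
- jar: small closed jar of grease, 48 mm diameter, 50 mm tall; bystander; origin at the centre of its underside
- screwdriver: screwdriver lying on the bench, 190 mm long along its x, 26 mm thick handle; bystander; origin half-way along, at bench height
- carton: small cardboard carton, 50 x 80 x 45 mm; bystander; origin at the centre of its underside

How it is judged:
By the outcome, as a careful person would: the job done as asked, in the order asked, and still so for the second after the job is handed in, while the arm keeps its last pose, push and grip.
It also fails if it takes over 72 s, if anything falls off the work surface, if the arm or the gripper's body presses on something with over 40 N, if the wrist force passes 120 N, or if a joint passes its speed limit or range.

## Working session

There is one attempt and no reset: what is moved stays moved. The work goes in short steps, Python scripts to look and compute and a shell command to move; the robot and the scene stay as the last step left them, time stands still between calls to the robot, and variables do not carry over. Pictures are saved under pics/ and viewed, and the job is handed in when it is done.

```bash
ls; mkdir -p pics; python3 - <<'E'
from station import arm, viewer, spotter
import cv2
s=arm.get_state(); print(s, arm.nose_length)
for n in ("scene","top","wrist"):
    f=viewer.grab_frame(n); cv2.imwrite(f"pics/{n}0.png",f["pixels"]); print(n,f["fx"],f["fy"],f["cx"],f["cy"],f["eye"],f["attitude"])
E
```

```text
pics
{'t': 0.0, 'q': array([ 1.45208235e+00,  3.59393544e-01,  1.10554596e-02, -3.65901860e-04,
       -1.22409403e+00, -2.88112700e-01]), 'qd': array([-0.00082656, -0.0004839 , -0.00031842, -0.00120988,  0.0002017 ,
        0.00077982]), 'joint_efforts': array([ 4.29944259e-05, -5.82723427e+01,  2.93049020e+01,  6.99758381e+00,
        7.00752513e-03, -1.61427911e-04]), 'eef_pos': array([0.26692331, 0.61947909, 0.24461404]), 'ee_rot': array([ 0.08088187,  1.56912476, -1.89686575]), 'force': array([-0.40557512,  0.00839644, -0.61620892]), 'moment': array([-0.06153111, -0.04555974, -0.04612612]), 'width': 0.08786197015262835} 0.019
scene 468.9014489702282 468.9014489702282 324.59558742687585 196.92033080023953 [1.28570712 0.41547292 0.66978539] [-2.15569244  0.02001637  2.12547203]
top 439.5650034856851 439.5650034856851 328.73794344500635 197.87314809954046 [ 0.37973074 -0.03104916  1.08048181] [-2.95463586 -0.01663836 -1.54204883]
wrist 289.80324553705566 289.80324553705566 320.19517847624263 199.8202351505556 [0.33061176 0.59209102 0.38470512] [ 2.88377146e+00 -9.61461478e-04 -1.97751237e+00]
```

View pics/scene0.png

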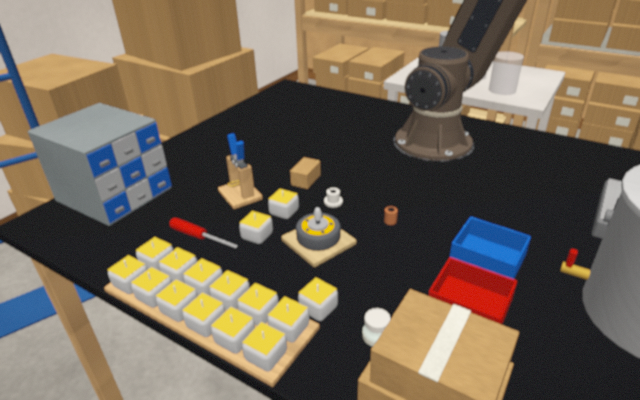

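View pics/top0.png

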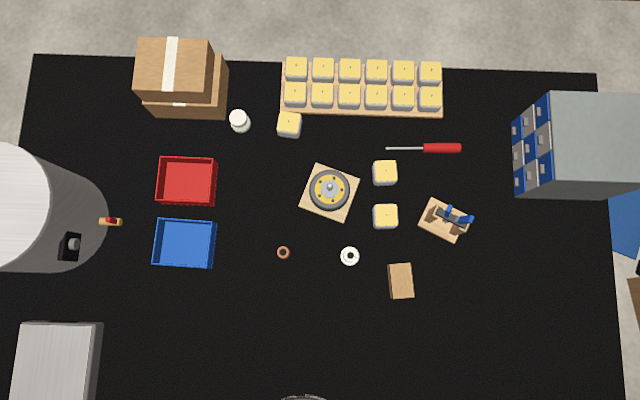

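View pics/wrist0.png

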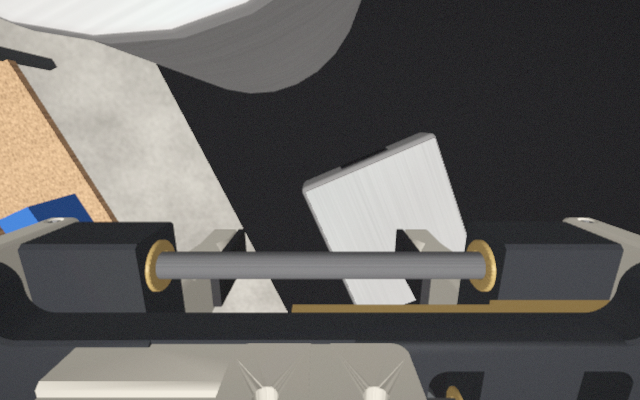

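The scene shows the blue-handled pliers at about (237,160), the axle at (318,215), the bush at (333,195), the spacer at (391,214), the blue bin at (490,245) and the red bin at (475,290). In the top view, image up is about +x and left about +y. The bush is at (349,256), the spacer at (283,252), the wheel at (330,189) and the pliers at (455,215). The wrist view shows only the bench edge and the gripper.

```bash
cat > h.py <<'E'
import numpy as np, cv2
from scipy.spatial.transform import Rotation as R
from scipy.optimize import least_squares
from station import arm, viewer, spotter
class Cam:
    def __init__(s,f):
        s.f=f; s.R=R.from_euler('xyz',f["attitude"]).as_matrix(); s.e=np.array(f["eye"])
        s.K=np.array([[f["fx"],0,f["cx"]],[0,f["fy"],f["cy"]],[0,0,1]])
    def ray(s,p): 
        return s.R@np.linalg.inv(s.K)@np.array([p[0],p[1],1.])
    def onz(s,p,z):
        d=s.ray(p); return s.e+d*(z-s.e[2])/d[2]
    def proj(s,X):
        c=s.K@(s.R.T@(np.asarray(X,float)-s.e)); return c[:2]/c[2]
def grab(n,fn=None):
    f=viewer.grab_frame(n)
    if fn: cv2.imwrite("pics/"+fn,f["pixels"])
    return Cam(f)
def tri(obs):
    # obs list of (cam,pix)
    A=np.zeros((3,3));b=np.zeros(3)
    for c,p in obs:
        d=c.ray(p);d/=np.linalg.norm(d);P=np.eye(3)-np.outer(d,d);A+=P;b+=P@c.e
    X=np.linalg.solve(A,b); return X,[np.round(c.proj(X)-p,1) for c,p in obs]
E
python3 - <<'E'
from h import *
cs={n:grab(n) for n in("scene","top")}
Z=dict(bush_centre=.016,spacer_centre=.017,scrap_bin=0,keep_bin=0,pliers_grip=None,ring_centre=None,stand=0,axle=0,groove=.06,axle_tip=.092,candle_a=0,jar=0,screwdriver=0,carton=0)
for l,z in Z.items():
    for n,c in cs.items():
        for d in spotter.tip_of(n,l)[:4 if l=='candle_a' else 2]:
            print(l,n,np.round(d["at"],1),round(d["conf"],2), np.round(c.onz(d["at"],z),4) if z is not None else '')
print(arm.get_state()['t'])
E
```

```text
bush_centre scene [471.5 307.3] 0.69 [0.6312 0.314  0.016 ]
bush_centre scene [332.3 199.6] 0.64 [ 0.4538 -0.0926  0.016 ]
bush_centre top [348.3 257.3] 0.5 [ 0.4376 -0.0942  0.016 ]
spacer_centre scene [257. 235.] 0.63 [ 0.6632 -0.1651  0.017 ]
spacer_centre scene [393.2 216.7] 0.55 [0.4452 0.0698 0.017 ]
spacer_centre top [284.8 251.5] 0.41 [0.4469 0.0588 0.017 ]
scrap_bin scene [470.2 305.7] 0.72 [0.6124 0.3081 0.    ]
scrap_bin scene [236.2 143.5] 0.54 [ 0.3132 -0.5306  0.    ]
scrap_bin top [190.7 185.6] 0.71 [0.6048 0.303  0.    ]
keep_bin scene [487.6 258. ] 0.8 [0.4592 0.298  0.    ]
keep_bin scene [234.3 182.2] 0.53 [ 0.4946 -0.3812  0.    ]
keep_bin top [187.8 243.4] 0.83 [0.4606 0.2975 0.    ]
pliers_grip scene [234.6 142.7] 0.64 
pliers_grip top [462.2 212.7] 0.78 
ring_centre scene [234.9 182.1] 0.93 
ring_centre top [445.8 214.8] 0.79 
stand scene [240.1 194.8] 0.91 [ 0.5353 -0.326   0.    ]
stand scene [468.5 304.5] 0.35 [0.6111 0.3044 0.    ]
stand top [442.2 221.9] 0.92 [ 0.5328 -0.327   0.    ]
axle scene [315.4 244.5] 0.85 [ 0.6076 -0.0447  0.    ]
axle top [243.8 
[... 365 characters left out ...]
816  0.092 ]
candle_a scene [316.1 308.2] 0.94 [0.7674 0.0595 0.    ]
candle_a scene [285.4 210.2] 0.64 [ 0.5325 -0.1817  0.    ]
candle_a top [290.  127.5] 0.92 [0.7658 0.0619 0.    ]
candle_a top [379.4 175.4] 0.85 [ 0.6465 -0.1697  0.    ]
candle_a top [384.2 217.5] 0.72 [ 0.5393 -0.1824  0.    ]
jar scene [375.3 336.7] 0.55 [0.7706 0.1867 0.    ]
jar top [241.6 124.9] 0.75 [0.7685 0.1866 0.    ]
screwdriver scene [204.  236.1] 0.56 [ 0.7125 -0.2842  0.    ]
screwdriver top [422.8 152.9] 0.91 [ 0.7094 -0.2806  0.    ]
carton scene [306.8 178.5] 0.58 [ 0.3792 -0.2196  0.    ]
carton scene [466.9 306. ] 0.18 [0.6163 0.303  0.    ]
carton top [396.7 277. ] 0.66 [ 0.3946 -0.2136  0.    ]
1.65
```

```bash
python3 - <<'E'
from h import *
s=arm.get_state(); T=R.from_euler('xyz',s['ee_rot']).as_matrix(); print(np.round(T,3))
c=grab("wrist"); print("cam in tool",np.round(T.T@(c.e-s['eef_pos']),4)); print(np.round(T.T@c.R,3))
cs={n:grab(n) for n in("scene","top")}
for n in cs:
    c=cs[n]; f=c.f["pixels"]
    im=f[110:230,190:290] if n=="scene" else f[180:260,400:490]
    cv2.imwrite(f"pics/crop_{n}.png",cv2.resize(im,None,fx=6,fy=6,interpolation=cv2.INTER_CUBIC)[:600,:800])
for a,b,nm in(((234.6,142.7),(462.2,212.7),'grip'),((234.9,182.1),(445.8,214.8),'ring')):
    print(nm,tri([(cs['scene'],a),(cs['top'],b)]))
E
```

```text
[[-0.     0.918 -0.396]
 [-0.    -0.396 -0.918]
 [-1.    -0.     0.   ]]
cam in tool [-0.14    0.0694  0.0002]
[[ 0.001 -0.255  0.967]
 [ 0.    -0.967 -0.255]
 [ 1.     0.    -0.   ]]
grip (array([ 0.53115832, -0.32688405,  0.15099991]), [array([-1. , -0.3]), array([-1. ,  0.7])])
ring (array([ 0.54507864, -0.32560624,  0.04401051]), [array([0.7, 0.2]), array([ 0.7, -0.4])])
```

View pics/crop_scene.png

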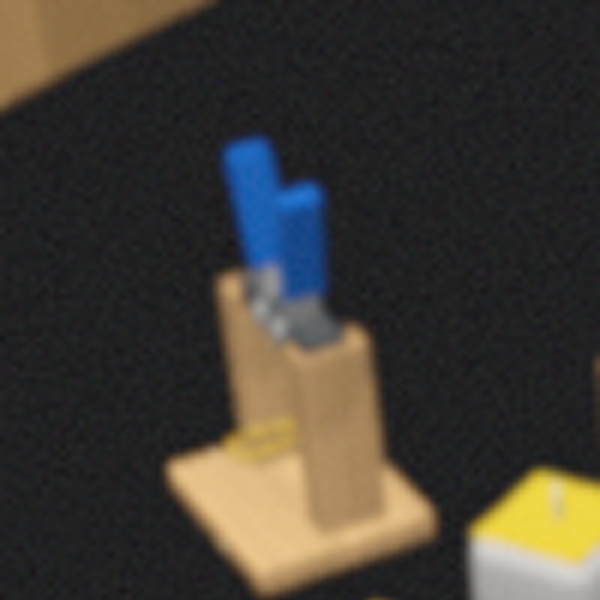

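View pics/crop_top.png

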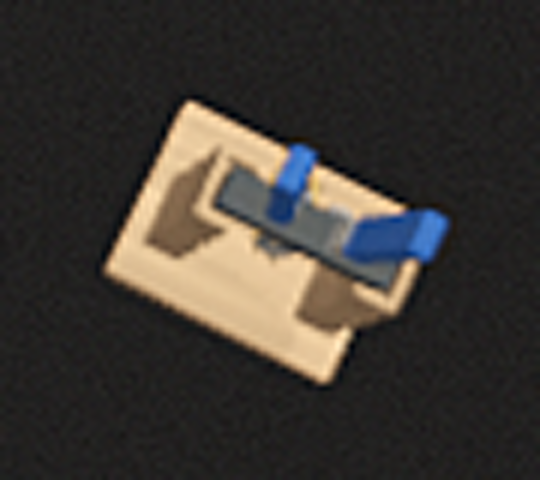

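The pliers are upright in the stand with handle axis about (0.43, 0.90) and the ring pointing +x/-y, so their yaw is about -25°. The tool's jaw axis already matches that closely, so I'll keep the yaw and move to the bush.

```bash
python3 -m handwheel '{"travel":[[0.3,-0.96,0],[0.3,-0.96,0],[0.3,-0.96,0],[0.3,-0.96,0],[0.3,-0.96,0],[0.3,-0.96,0],[0.3,-0.96,0],[0.3,-0.96,0],[0.3,-0.96,0],[0.3,-0.96,0],[0.3,-0.96,0]],"gripper":[0.4,0.4,0.4,0.4,0.4,0.4,0.4,0.4,0.4,0.4,0.4],"spin":[0,0,0,0,0,0,0,0,0,0,0]}' 20
python3 -m handwheel '{"travel":[[0.05,-0.47,-0.19],[0.05,-0.47,-0.19],[0.05,-0.47,-0.19],[0.05,-0.47,-0.19],[0.05,-0.47,-0.19],[0.05,-0.47,-0.19],[0.05,-0.47,-0.19],[0.05,-0.47,-0.19]],"gripper":[0.4,0.4,0.4,0.4,0.4,0.4,0.4,0.4],"spin":[0,0,0,0,0,0,0,0]}'
python3 - <<'E'
from h import *
c=grab("wrist","w1.png"); s=arm.get_state(); print(s['eef_pos'],s['q'],s['width'],s['t'])
for d in spotter.tip_of("wrist","bush_centre"): print(d,c.onz(d['at'],.016))
for d in spotter.tip_of("wrist","axle_tip"): print(d,c.onz(d['at'],.092))
E
```

```text
t: 2.9
eef_pos: [0.4175, 0.1355, 0.2459]
ee_rot: [1.973, 1.571, -0.009]
force: [-0.4, 0.4, -0.2]
width: 0.0612
t: 3.7
eef_pos: [0.4426, -0.0945, 0.151]
ee_rot: [2.066, 1.57, 0.088]
force: [1.0, -0.5, -0.1]
width: 0.061
[ 0.44269031 -0.09409147  0.15122536] [ 2.28265289e-01  7.72147129e-02 -5.94069562e-01  9.38175048e-05
 -8.98152298e-01  9.36858459e-01] 0.06134203069096242 3.75
{'at': [324.1, 194.3], 'conf': 0.55} [ 0.44331467 -0.09900138  0.016     ]
{'at': [142.4, 35.6], 'conf': 0.78} [ 0.59793826 -0.04178391  0.092     ]
```

View pics/w1.png

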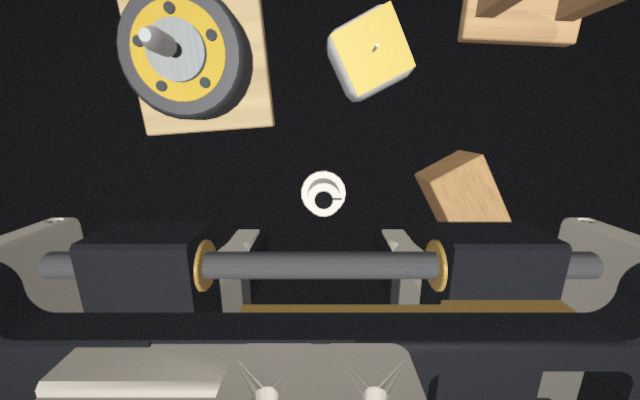

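The wrist view shows the bush at about (323,194), with its flange spanning columns 301-346 and rows 171-217. The axle tip is at (145,36).

```bash
python3 - <<'E'
from h import *
c=grab("wrist"); f=c.f["pixels"]
g=cv2.cvtColor(f,cv2.COLOR_BGR2GRAY)[160:225,290:360]
m=(g>110).astype(np.uint8); n,l,st,ce=cv2.connectedComponentsWithStats(m); i=1+np.argmax(st[1:,4]); print(st[i]+[290,160,0,0,0])
ct,_=cv2.findContours((l==i).astype(np.uint8),cv2.RETR_EXTERNAL,cv2.CHAIN_APPROX_NONE)
(x,y),r=cv2.minEnclosingCircle(ct[0]); print(x+290,y+160,r)
for z in(.003,.016,.03): print(c.onz((x+290,y+160),z), c.proj([0.4435,-.099,z]))
cv2.imwrite("pics/b.png",cv2.resize(f[160:225,290:360],None,fx=8,fy=8,interpolation=cv2.INTER_CUBIC))
E
```

```text
[ 302  170   45   47 1394]
323.6482238769531 193.08455276489258 23.204137802124023
[ 0.44186662 -0.09722714  0.003     ] [324.6221401 190.9877343]
[ 0.44476352 -0.09831398  0.016     ] [324.79973389 193.97300952]
[ 0.44788326 -0.09948442  0.03      ] [325.00951333 197.49931153]
```

View pics/b.png

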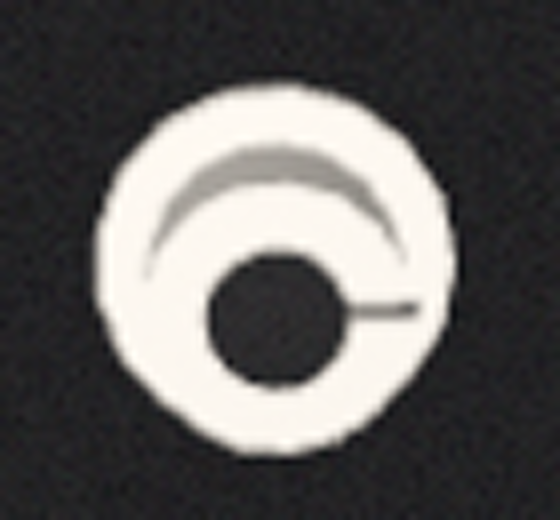

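```bash
python3 -m handwheel '{"travel":[[0,-0.007,-0.1],[0,-0.007,-0.2],[0,-0.007,-0.244],[0,-0.007,-0.244],[0,-0.007,-0.244],[0,-0.007,-0.244],[0,-0.007,-0.244],[0,-0.007,-0.244]],"gripper":[0.4,0.4,0.4,0.4,-1,-1,-1,-1],"spin":[0,0,0,0,0,0,0,0]}' 15
```

```text
t: 4.7
eef_pos: [0.4429, -0.0984, 0.0298]
ee_rot: [2.178, 1.568, 0.2]
force: [-0.1, 0.9, 0.2]
width: 0.035
```

```bash
python3 -m handwheel '{"travel":[[0,0,0],[0,0,0],[0,0,0.1],[0,0,0.2],[0,0.04,0.24]],"gripper":[-1,-1,-1,-1,-1],"spin":[0,0,0,0,0]}' 15
```

```text
t: 5.2
eef_pos: [0.4439, -0.0792, 0.153]
ee_rot: [2.045, 1.565, 0.066]
force: [1.4, 0.3, -0.5]
width: 0.0316
```

```bash
python3 -m handwheel '{"travel":[[0.332,0.768,0],[0.332,0.768,0],[0.332,0.768,0],[0.332,0.768,0],[0.332,0.768,0],[0.332,0.768,0],[0.332,0.768,0],[0.332,0.768,0],[0.332,0.768,0],[0.332,0.768,-0.1]],"gripper":[-1,-1,-1,-1,-1,-1,-1,-1,-1,-1],"spin":[0,0,0,0,0,0,0,0,0,0]}' 15
python3 - <<'E'
from h import *
c=grab("wrist","w2.png"); s=arm.get_state(); print(s['eef_pos'],s['width'],s['t'])
d=grab("top","t2.png")
for z in (0.004,0.05):
  print([np.round(d.proj(np.array([.608,.305,z])+np.array([a*.055,b*.065,0]))) for a in(-1,1) for b in(-1,1)])
E
```

```text
t: 6.2
eef_pos: [0.6131, 0.3112, 0.1045]
ee_rot: [2.557, 1.557, 0.583]
force: [1.1, 0.6, -1.4]
width: 0.0314
[0.60600438 0.30582893 0.09101671] 0.03165638781742597 6.25
[array([214., 207.]), array([161., 205.]), array([217., 163.]), array([166., 162.])]
[array([209., 203.]), array([154., 202.]), array([213., 158.]), array([159., 157.])]
```

View pics/w2.png

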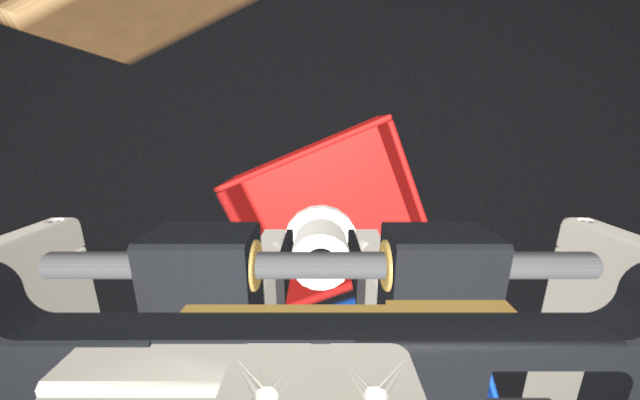

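View pics/t2.png

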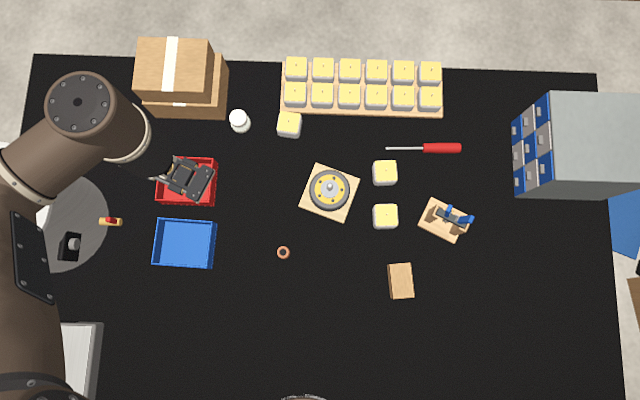

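The wrist view shows the bush in the grip at (320,250), over the red bin floor. The top view shows the gripper over the red bin at (185,180).

```bash
python3 -m handwheel '{"travel":[[0,0,-0.09],[0,0,-0.114],[0,0,-0.114],[0,0,-0.114],[0,0,-0.114],[0,0,-0.114]],"gripper":[-1,-1,-1,-1,0.05,0.05],"spin":[0,0,0,0,0,0]}' 15
python3 -m handwheel '{"travel":[[0,0,0],[0,0,0],[0,0,0.1],[0,0,0.2],[0,0,0.22]],"gripper":[0.05,0.05,0.05,0.05,0.05],"spin":[0,0,0,0,0]}' 15
python3 - <<'E'
from h import *
c=grab("wrist","w3.png"); s=arm.get_state(); print(s['eef_pos'],s['width'],s['t'])
E
```

```text
t: 6.9
eef_pos: [0.6089, 0.3059, 0.0436]
ee_rot: [2.648, 1.568, 0.671]
force: [0.4, -0.7, -1.0]
width: 0.0419
t: 7.4
eef_pos: [0.611, 0.3071, 0.1588]
ee_rot: [2.532, 1.561, 0.555]
force: [0.3, 0.4, 1.2]
width: 0.0462
[0.6104555  0.30696611 0.15795209] 0.04590083331907122 7.45
```

View pics/w3.png

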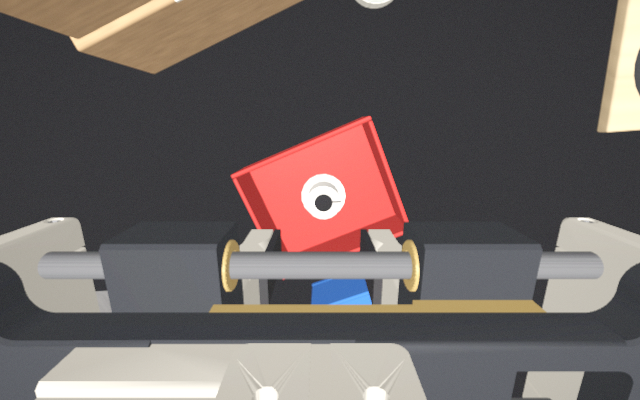

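The wrist view shows the bush standing free in the red bin at (323,196). Next is the spacer.

```bash
python3 -m handwheel '{"travel":[[-0.324,-0.484,0],[-0.324,-0.484,0],[-0.324,-0.484,0],[-0.324,-0.484,0],[-0.324,-0.484,0],[-0.324,-0.484,0],[-0.324,-0.484,0],[-0.324,-0.484,0]],"gripper":[0.3,0.3,0.3,0.3,0.3,0.3,0.3,0.3],"spin":[0,0,0,0,0,0,0,0]}' 15
python3 - <<'E'
from h import *
c=grab("wrist","w4.png"); s=arm.get_state(); print(s['eef_pos'],s['width'],s['t'])
f=c.f["pixels"]; hsv=cv2.cvtColor(f,cv2.COLOR_BGR2HSV)
cv2.imwrite("pics/b4.png",cv2.resize(f[150:225,280:380],None,fx=7,fy=7,interpolation=cv2.INTER_CUBIC))
for d in spotter.tip_of("wrist","spacer_centre"): print(d,c.onz(d['at'],.017))
E
```

```text
t: 8.25
eef_pos: [0.4459, 0.0628, 0.152]
ee_rot: [2.503, 1.569, 0.525]
force: [1.1, 0.7, -0.4]
width: 0.0571
[0.44656225 0.06355895 0.15192075] 0.056855252794769294 8.3
{'at': [320.7, 195.9], 'conf': 0.66} [0.44655024 0.06208365 0.017     ]
```

View pics/b4.png

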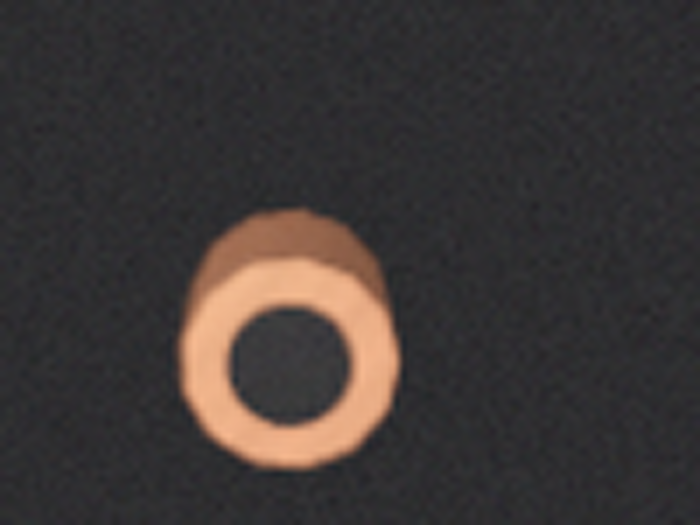

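The spacer sits directly under the TCP, with its top centre at about (321,202).

```bash
python3 -m handwheel '{"travel":[[0,0,-0.1],[0,0,-0.2],[0,0,-0.256],[0,0,-0.256],[0,0,-0.256],[0,0,-0.256],[0,0,-0.256],[0,0,-0.256],[0,0,-0.256],[0,0,-0.156],[0,0,-0.056],[0,0,-0.02]],"gripper":[0.3,0.3,0.3,0.3,-1,-1,-1,-1,-1,-1,-1,-1],"spin":[0,0,0,0,0,0,0,0,0,0,0,0]}' 20
```

```text
t: 9.55
eef_pos: [0.448, 0.0642, 0.1461]
ee_rot: [2.404, 1.564, 0.427]
force: [0.5, 0.8, -1.8]
width: 0.0289
```

```bash
python3 -m handwheel '{"travel":[[0.028,0.469,0],[0.028,0.469,0],[0.028,0.469,0],[0.028,0.469,0],[0.028,0.469,0],[0.028,0.469,0],[0.028,0.469,-0.1],[0.028,0.469,-0.19],[0.028,0.469,-0.214],[0.028,0.469,-0.214],[0.028,0.469,-0.214],[0.028,0.469,-0.214],[0.028,0.469,-0.214],[0.028,0.469,-0.214],[0.028,0.469,-0.1],[0.028,0.469,0],[0.028,0.469,0.02]],"gripper":[-1,-1,-1,-1,-1,-1,-1,-1,-1,-1,0,0,0,0,0,0,0],"spin":[0,0,0,0,0,0,0,0,0,0,0,0,0,0,0,0,0]}' 20
python3 - <<'E'
from h import *
c=grab("wrist","w5.png"); s=arm.get_state(); print(s['eef_pos'],s['q'],s['width'],s['t'])
E
```

```text
t: 11.25
eef_pos: [0.462, 0.2996, 0.1574]
ee_rot: [2.74, 1.563, 0.764]
force: [0.7, 0.5, -1.1]
width: 0.0441
[0.46228334 0.29999252 0.15839632] [ 0.93207608  0.225504   -0.39092452  0.0017279  -0.94470669  0.2319308 ] 0.043626196470958986 11.3
```

View pics/w5.png

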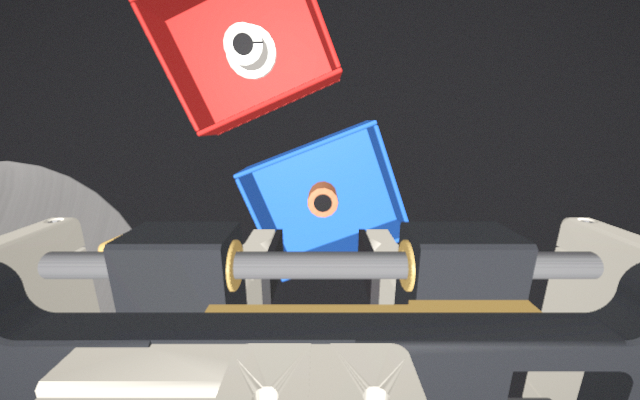

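The red bin holds the bush at (250,48) and the blue bin holds the spacer at (322,202). Now the pliers.

```bash
python3 -m handwheel '{"travel":[[0,0,0.1],[0.03,-0.1,0.2],[0.142,-0.96,0.3],[0.142,-0.96,0.3],[0.142,-0.96,0.3],[0.142,-0.96,0.3],[0.142,-0.96,0.3],[0.142,-0.96,0.3],[0.142,-0.96,0.3],[0.142,-0.96,0.3],[0.142,-0.96,0.3]],"gripper":[1,1,1,1,1,1,1,1,1,1,1],"spin":[0,0,0,0,0,0,0,0,0,0,0]}' 20
python3 -m handwheel '{"travel":[[0,-0.29,0],[0,-0.29,0],[0,-0.29,0],[0,-0.29,0],[0,-0.29,0],[0,-0.29,0]],"gripper":[1,1,1,1,1,1],"spin":[0,0,0,0,0,0]}' 20
python3 - <<'E'
from h import *
c=grab("wrist","w6.png"); s=arm.get_state(); print(s['eef_pos'],s['q'],s['width'],s['t'])
for l in("pliers_grip","ring_centre","stand"):
  for d in spotter.tip_of("wrist",l): print(l,d)
for nm,p in(("grip",[.531,-.327,.151]),("ring",[.548,-.335,.043])): print(nm,c.proj(p))
E
```

```text
t: 12.4
eef_pos: [0.5302, -0.18, 0.3018]
ee_rot: [2.113, 1.57, 0.135]
force: [1.7, 0.8, -0.9]
width: 0.0876
t: 13.0
eef_pos: [0.5304, -0.3224, 0.301]
ee_rot: [-3.088, 1.571, 1.218]
force: [0.4, 0.7, -0.2]
width: 0.0875
[ 0.53054912 -0.32199117  0.30123842] [-2.31407914e-01  2.40158543e-01 -2.79611056e-02 -2.08353175e-04
 -1.30230001e+00  1.39643364e+00] 0.08773058447559082 13.05
pliers_grip {'at': [317.4, 191.1], 'conf': 0.62}
ring_centre {'at': [320.4, 163.1], 'conf': 0.97}
stand {'at': [320.2, 170.4], 'conf': 0.72}
grip [324.04186992 190.81621024]
ring [323.59408741 159.72101366]
```

View pics/w6.png

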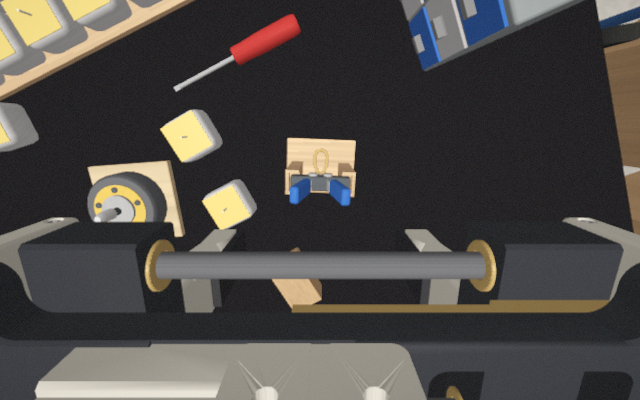

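```bash
python3 - <<'E'
from h import *
c=grab("wrist"); f=c.f["pixels"]
cv2.imwrite("pics/p6.png",cv2.resize(f[130:215,270:370],None,fx=8,fy=7,interpolation=cv2.INTER_CUBIC))
hsv=cv2.cvtColor(f,cv2.COLOR_BGR2HSV)
m=((hsv[...,0]>100)&(hsv[...,0]<125)&(hsv[...,1]>120)).astype(np.uint8); m[:150]=0;m[215:]=0;m[:,:270]=0;m[:,370:]=0
n,l,st,ce=cv2.connectedComponentsWithStats(m)
for i in range(1,n):
  if st[i,4]>20: print(st[i],ce[i])
E
```

```text
[290 179  21  26 388] [300.00257732 191.35051546]
[330 180  21  27 403] [340.32009926 193.04466501]
```

View pics/p6.png

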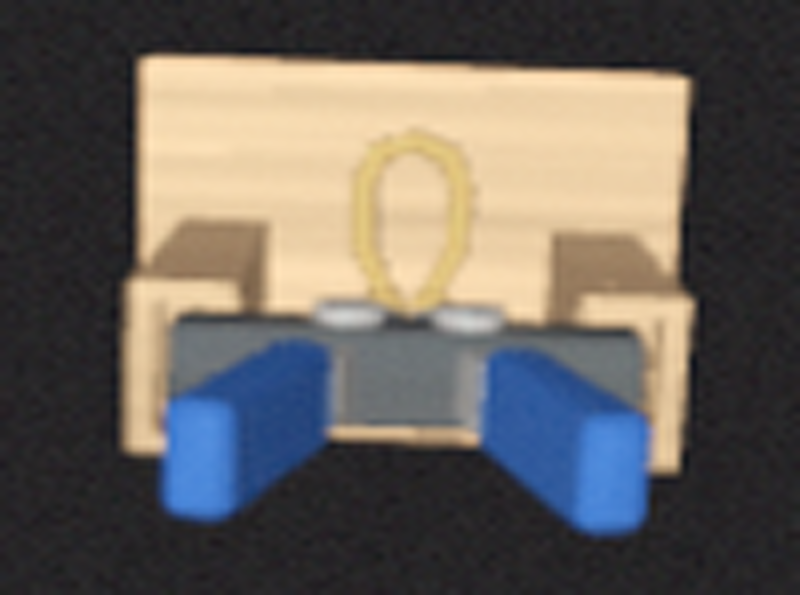

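The wrist view shows the pliers in the stand: handle tops at (295,196) and (347,197), ring centre at about (321,161). The handle axis is about 2° clockwise of the jaw axis.

```bash
python3 - <<'E'
from h import *
c=grab("wrist")
print(c.e)
P=lambda x,y:(270+x/8,130+y/7)
L=P(200,460);Rr=P(613,472)
for z in(.163,.168,.173):
  a,b=c.onz(L,z),c.onz(Rr,z); print(z,a,b,(a+b)/2,np.linalg.norm(a-b),np.degrees(np.arctan2(*(a-b)[[1,0]])))
for z in (.038,.043,.048): print('ring', c.onz(P(412,220),z))
# stand top edge, bar ends
for z in(.01,.015): 
  a,b=c.onz(P(140,55),z),c.onz(P(690,75),z); print('edge',np.linalg.norm(a-b),np.degrees(np.arctan2(*(a-b)[[1,0]])))
a,b=c.onz(P(175,320),.104),c.onz(P(640,335),.104); print('bar',a,b,np.linalg.norm(a-b),np.degrees(np.arctan2(*(a-b)[[1,0]])))
t=grab("top"); sc=grab("scene","s6.png")
for g in ([.5305,-.3265,.151],[.531,-.326,.168]): print(t.proj(g),sc.proj(g),c.proj(g))
E
```

```text
[ 0.5943738  -0.34943625  0.44141397]
0.163 [ 0.54080188 -0.29913262  0.163     ] [ 0.51905291 -0.34544385  0.163     ] [ 0.52992739 -0.32228823  0.163     ] 0.05116392249857331 64.84401955215131
0.168 [ 0.54176397 -0.30003602  0.168     ] [ 0.52040559 -0.34551555  0.168     ] [ 0.53108478 -0.32277578  0.168     ] 0.05024507633375903 64.84401955215131
0.173 [ 0.54272606 -0.30093941  0.173     ] [ 0.52175827 -0.34558724  0.173     ] [ 0.53224216 -0.32326333  0.173     ] 0.049326230168944794 64.8440195521512
ring [ 0.54695721 -0.33078654  0.038     ]
ring [ 0.5475449  -0.33101769  0.043     ]
ring [ 0.54813259 -0.33124884  0.048     ]
edge 0.10040288953954624 64.46457991661265
edge 0.09923924052112518 64.46457991661264
bar [ 0.5529998  -0.29514687  0.104     ] [ 0.52364667 -0.35714201  0.104     ] 0.06859303275384097 64.66362794570307
[460.98411265 213.66351986] [233.85213354 142.34648209] [324.359335   191.66929132]
[463.25606849 212.20952336] [232.98593366 136.19637346] [323.91588678 195.38214385]
```

```bash
python3 -m handwheel '{"travel":[[0,-0.002,0],[0,-0.002,-0.08],[0,-0.002,-0.16],[0,-0.002,-0.24],[0,-0.002,-0.28],[0,-0.002,-0.3],[0,-0.002,-0.3],[0,-0.002,-0.3]],"gripper":[1,1,1,1,1,1,1,1],"spin":[-0.044,-0.044,-0.044,-0.044,-0.044,-0.044,-0.044,-0.044]}' 22
python3 - <<'E'
from h import *
s=arm.get_state(); T=R.from_euler('xyz',s['ee_rot']).as_matrix(); print(s['eef_pos'],T[:,0],np.degrees(np.arctan2(-T[1,2],-T[0,2])),s['force'])
c=grab("wrist","w7.png"); grab("scene","s7.png")
E
```

```text
t: 14.2
eef_pos: [0.5313, -0.3242, 0.1522]
ee_rot: [1.479, 1.569, -0.533]
force: [0.5, -0.0, 0.9]
width: 0.0877
[ 0.53132244 -0.32423102  0.15219799] [ 1.42765415e-03 -8.42413426e-04 -9.99998626e-01] 64.73586846474304 [ 0.53706082 -0.02668206  0.89664732]
```

View pics/w7.png

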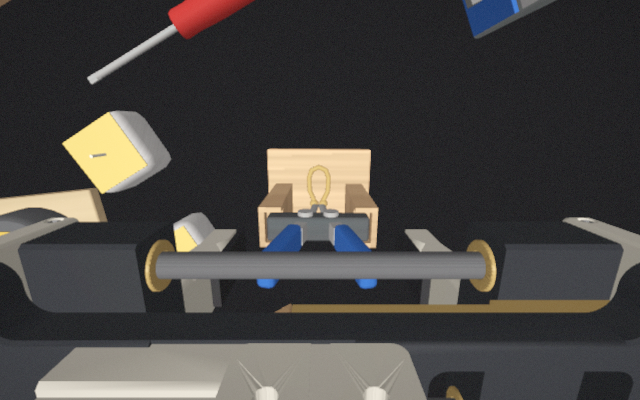

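View pics/s7.png

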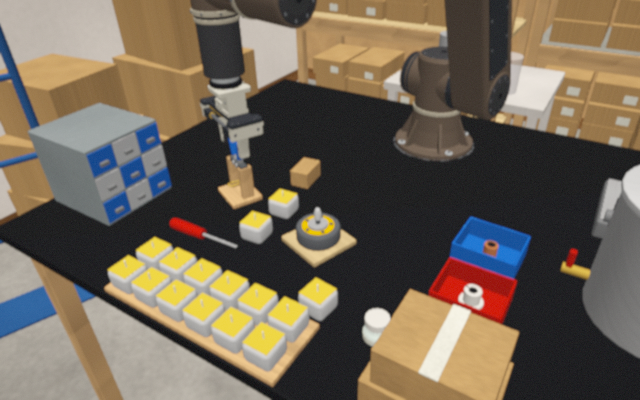

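The wrist view shows the jaws straddling the handles, square to the stand. The ring is at (318,185) and the handles at (280,255) and (355,255). I'll squeeze now.

```bash
python3 -m handwheel '{"travel":[[0,0.002,0],[0,0.002,0],[0,0.002,0],[0,0.002,0],[0,0.002,0],[0,0.002,0],[0,0.002,0],[0,0.002,0]],"gripper":[0.5,0,-0.3,-1,-1,-1,-1,-1],"spin":[0,0,0,0,0,0,0,0]}' 22
python3 - <<'E'
from h import *
s=arm.get_state(); print(s['eef_pos'],s['force'],s['moment'],s['width'])
c=grab("wrist","w8.png")
E
```

```text
t: 15.1
eef_pos: [0.5311, -0.3229, 0.1515]
ee_rot: [1.831, 1.57, -0.181]
force: [1.0, 2.9, 5.7]
width: 0.0307
[ 0.53108269 -0.32286408  0.15151892] [1.02200413 2.88892639 5.74083038] [ 1.41838878 -0.27939105 -0.06005437] 0.03072045828161301
```

View pics/w8.png

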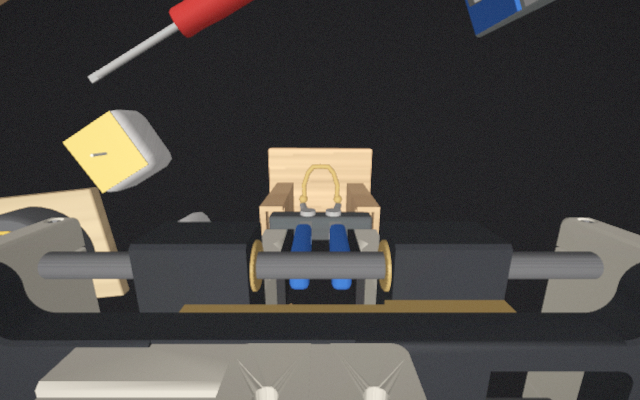

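Handles closed to 30.7 mm and the ring is spread, at (321,185). Lifting straight up.

```bash
python3 -m handwheel '{"travel":[[0,0,0.03],[0,0,0.07],[0,0,0.12],[0,0,0.17],[0,0,0.21],[0,0,0.22],[0,0,0.22]],"gripper":[-1,-1,-1,-1,-1,-1,-1],"spin":[0,0,0,0,0,0,0]}' 22
python3 - <<'E'
from h import *
s=arm.get_state(); print(s['eef_pos'],s['force'],s['moment'],s['width'])
c=grab("wrist","w9.png"); sc=grab("scene","s9.png")
f=c.f["pixels"]
cv2.imwrite("pics/w9c.png",cv2.resize(f[130:300,230:410],None,fx=4,fy=3.5,interpolation=cv2.INTER_CUBIC))
cv2.imwrite("pics/s9c.png",cv2.resize(sc.f["pixels"][60:220,160:340],None,fx=4,fy=3.5,interpolation=cv2.INTER_CUBIC))
for d in spotter.tip_of("wrist","ring_centre"): print(d)
for d in spotter.tip_of("wrist","axle_tip"): print(d, c.onz(d['at'],.092))
T=R.from_euler('xyz',s['ee_rot']).as_matrix(); print(c.proj(s['eef_pos']+T@[.108,.019,0]))
E
```

```text
t: 15.85
eef_pos: [0.5302, -0.3229, 0.2604]
ee_rot: [-1.993, 1.57, 2.277]
force: [-0.4, 0.6, -3.6]
width: 0.0309
[ 0.53015431 -0.32291256  0.26042051] [-0.43638041  0.55310895 -3.59966857] [0.01093667 0.00780644 0.01769878] 0.030934496927306817
{'at': [320.4, 186.2], 'conf': 0.64}
{'at': [71.8, 238.3], 'conf': 0.77} [ 0.59926529 -0.04193231  0.092     ]
[320.13278949 183.09977974]
```

View pics/w9c.png

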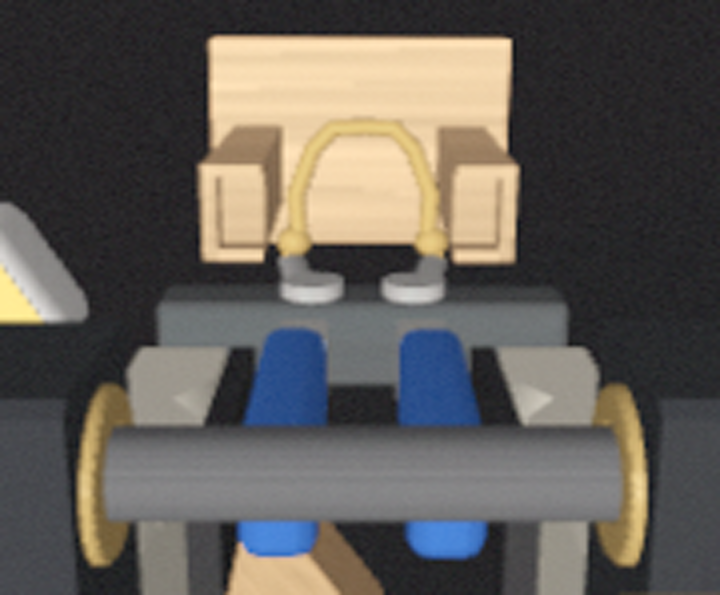

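View pics/s9c.png

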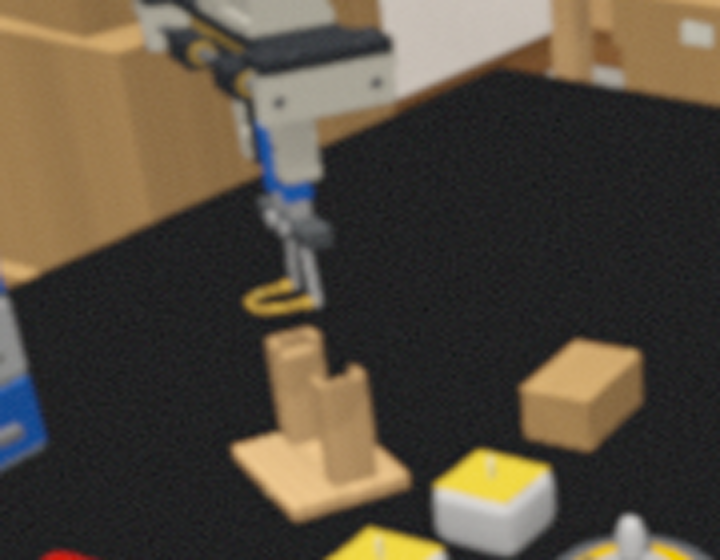

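The pliers hang upright in the grip, clear of the stand. The ring is spread, with its front at (320,166) and ends at (303,199) and (337,199). Moving above the axle.

```bash
python3 -m handwheel '{"travel":[[0.01,0.06,0],[0.03,0.14,0],[0.045,0.23,0],[0.06,0.32,0],[0.075,0.41,0],[0.09,0.49,0],[0.1,0.55,0],[0.104,0.578,0],[0.104,0.578,0],[0.104,0.578,0]],"gripper":[-1,-1,-1,-1,-1,-1,-1,-1,-1,-1],"spin":[0,0,0,0,0,0,0,0,0,0]}' 22
python3 - <<'E'
from h import *
s=arm.get_state(); print(s['eef_pos'],s['force'],s['moment'],s['width'])
c=grab("wrist","w10.png")
f=c.f["pixels"]
cv2.imwrite("pics/w10c.png",cv2.resize(f[130:300,230:410],None,fx=4,fy=3.5,interpolation=cv2.INTER_CUBIC))
for l,z in(("ring_centre",.152),("axle_tip",.092),("groove",.06)):
  for d in spotter.tip_of("wrist",l): print(l,d, c.onz(d['at'],z))
T=R.from_euler('xyz',s['ee_rot']).as_matrix(); print(c.proj(s['eef_pos']+T@[.108,.019,0]),s['eef_pos']+T@[.108,.019,0])
E
```

```text
t: 17.05
eef_pos: [0.5822, -0.0342, 0.2603]
ee_rot: [-0.814, 1.569, -2.825]
force: [0.4, -0.2, -2.5]
width: 0.0313
[ 0.582179   -0.03418414  0.26029345] [ 0.39638452 -0.24670781 -2.53993624] [-0.10517738  0.01021178  0.0373958 ] 0.0312572730374822
ring_centre {'at': [317.6, 184.9], 'conf': 0.73} [ 0.59867658 -0.03965336  0.152     ]
axle_tip {'at': [321.4, 171.0], 'conf': 0.61} [ 0.59947761 -0.04399125  0.092     ]
axle_tip {'at': [191.3, 78.9], 'conf': 0.33} [0.73766766 0.0334297  0.092     ]
groove {'at': [320.9, 167.1], 'conf': 0.58} [ 0.5991962  -0.04336229  0.06      ]
[320.10935334 183.12171643] [ 0.59922403 -0.04233681  0.15227493]
```

View pics/w10c.png

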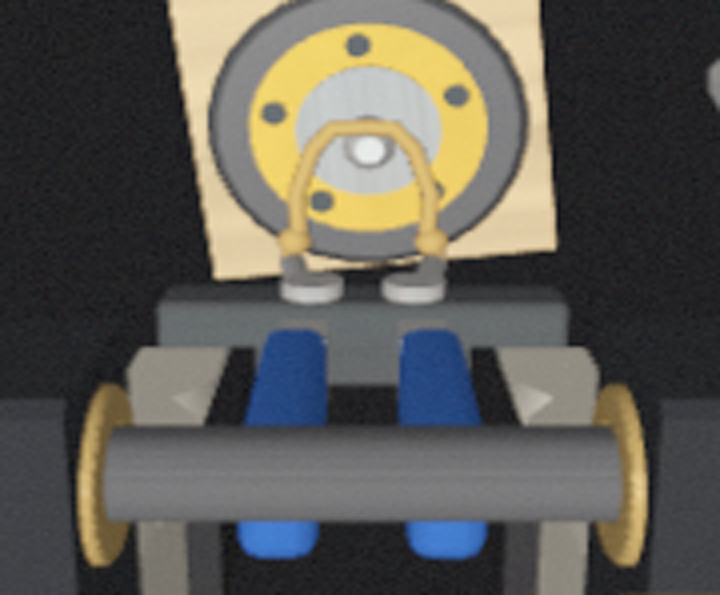

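The wrist view shows the axle tip at about (322,173), just inside the front of the ring, because the ring is 60 mm higher. The hub centre is at (322.5,167) and the ring mid-column is about 320.7.

```bash
python3 - <<'E'
from h import *
c=grab("wrist"); s=arm.get_state(); f=c.f["pixels"]
T=R.from_euler('xyz',s['ee_rot']).as_matrix()
P=lambda x,y:(230+(x+.5)/4-.5,130+(y+.5)/3.5-.5)
print('tip',c.onz(P(368,150),.092),'hub',c.onz(P(370,130),.054))
# yellow face ellipse (wheel top .048) and hub via fits
hsv=cv2.cvtColor(f,cv2.COLOR_BGR2HSV)
zr=s['eef_pos'][2]-.108
for nm,p in(('front outer',(360,117)),('front inner',(362,133)),('ballL',(293,243)),('ballR',(430,243)),('sideL',(299,190)),('sideR',(428,190))):
    w=c.onz(P(*p),zr); print(nm,np.round(T.T@(w-s['eef_pos']),4))
# model overlay: 23mm circle about nominal ring centre, hub circle, tip circle, at estimated axle
im=f.copy()
big=cv2.resize(im[130:220,260:390],None,fx=6,fy=6,interpolation=cv2.INTER_CUBIC)
def circ(ctr,r,col):
    pts=[]
    for a in np.linspace(0,2*np.pi,60):
        q=c.proj(np.array(ctr)+[r*np.cos(a),r*np.sin(a),0]); pts.append(((q-[260,130]+.5)*6-.5))
    cv2.polylines(big,[np.int32(np.round(pts))],True,col,1)
A=[.5995,-.0435]
circ(s['eef_pos']+T@[.108,.019,0],.0115,(0,0,255))
for z,r in((.054,.022),(.048,.05),(.092,.004),(.084,.0075)): circ([*A,z],r,(0,255,0))
cv2.imwrite("pics/ov10.png",big)
E
```

```text
tip [ 0.5980928 -0.044279   0.092    ] hub [ 0.59833564 -0.04524482  0.054     ]
front outer [ 0.108   0.0365 -0.0003]
front inner [1.08e-01 3.25e-02 1.00e-04]
ballL [ 0.108   0.0046 -0.0152]
ballR [0.108  0.0046 0.0151]
sideL [ 0.108   0.0183 -0.0136]
sideR [0.108  0.0183 0.0145]
```

View pics/ov10.png

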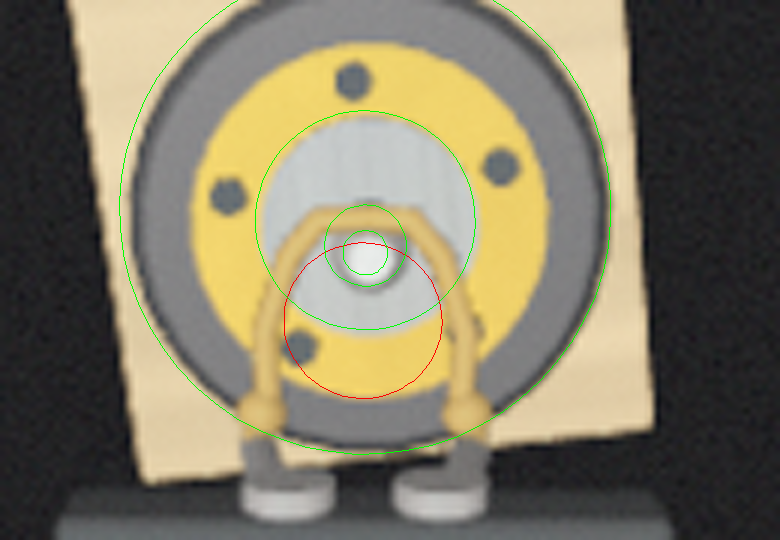

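```bash
python3 -m handwheel '{"travel":[[-0.002,-0.004,-0.03],[-0.002,-0.004,-0.06],[-0.002,-0.004,-0.085],[-0.002,-0.004,-0.094],[-0.002,-0.004,-0.094],[-0.002,-0.004,-0.094]],"gripper":[-1,-1,-1,-1,-1,-1],"spin":[0,0,0,0,0,0]}' 22
cat > ov.py <<'E'
from h import *
import sys
A=[float(sys.argv[1]),float(sys.argv[2])]
c=grab("wrist"); s=arm.get_state(); f=c.f["pixels"]
T=R.from_euler('xyz',s['ee_rot']).as_matrix()
print(s['eef_pos'],T[:,0],s['force'],s['moment'],s['width'],s['t'])
print('ring',s['eef_pos']+T@[.108,.019,0])
def view(fn,ov):
    big=cv2.resize(f[130:220,260:390],None,fx=6,fy=6,interpolation=cv2.INTER_CUBIC)
    def circ(ctr,r,col):
        pts=[]
        for a in np.linspace(0,2*np.pi,60):
            q=c.proj(np.array(ctr)+[r*np.cos(a),r*np.sin(a),0]); pts.append(((q-[260,130]+.5)*6-.5))
        cv2.polylines(big,[np.int32(np.round(pts))],True,col,1)
    if ov:
        circ(s['eef_pos']+T@[.108,.019,0],.0115,(0,0,255))
        for z,r in((.054,.022),(.048,.05),(.092,.004),(.084,.0075)): circ([*A,z],r,(0,255,0))
    cv2.imwrite(fn,big)
view(f"pics/{sys.argv[3]}.png",True); view(f"pics/{sys.argv[3]}r.png",False)
E
python3 ov.py .5982 -.0445 ov11
```

```text
t: 17.9
eef_pos: [0.5819, -0.036, 0.2145]
ee_rot: [1.831, 1.57, -0.181]
force: [-0.9, 0.5, -1.7]
width: 0.0308
[ 0.58196155 -0.03598835  0.21466555] [ 1.02997851e-03 -4.43176840e-05 -9.99999469e-01] [-0.33629232  0.87685812 -3.04226784] [-0.06352986  0.00171867 -0.02270838] 0.030600086907436482 17.95
ring [ 0.59925277 -0.0441078   0.10668366]
```

View pics/ov11.png

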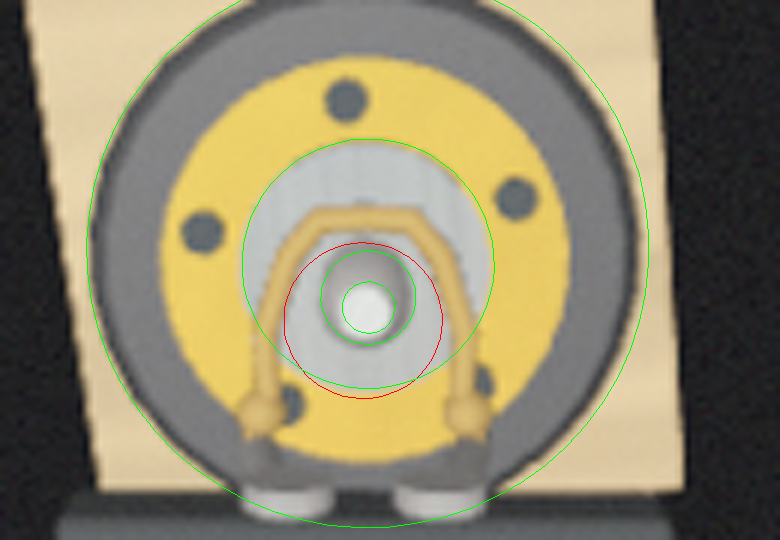

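View pics/ov11r.png

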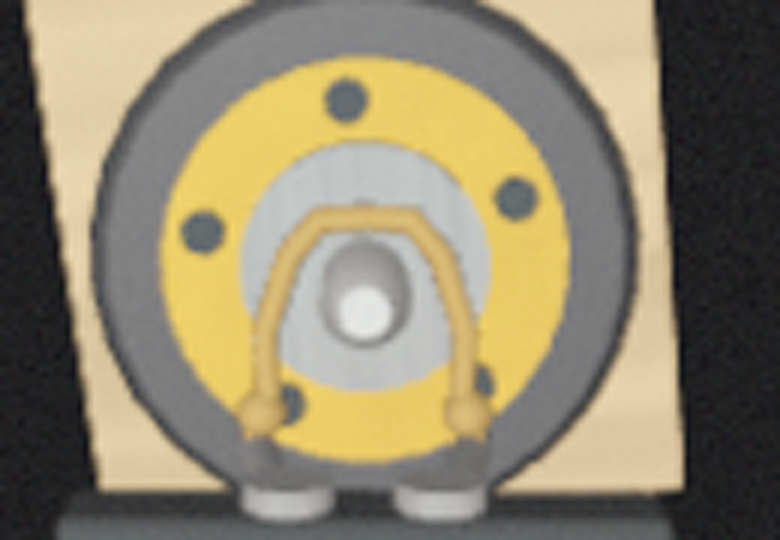

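The tip at (364,312) and the ring mid-column at 365 in the crop are aligned sideways. The axle sits about 1.5 mm toward the pliers from the ring centre. Before descending I'll check the ring height in the scene camera against the axle.

```bash
cat > sc.py <<'E'
from h import *
import sys
A=[float(sys.argv[1]),float(sys.argv[2])]; dz=float(sys.argv[4])
c=grab("scene"); s=arm.get_state(); f=c.f["pixels"]
T=R.from_euler('xyz',s['ee_rot']).as_matrix()
rc=s['eef_pos']+T@[.108,.019,0]
x0,y0,w,h=270,150,100,75;k=8
print(s['eef_pos'],rc)
for ov in(0,1):
    big=cv2.resize(f[y0:y0+h,x0:x0+w],None,fx=k,fy=k,interpolation=cv2.INTER_CUBIC)
    def poly(P,col):
        pts=[(c.proj(p)-[x0,y0]+.5)*k-.5 for p in P]; cv2.polylines(big,[np.int32(np.round(pts))],True,col,1)
    def circ(ctr,r,col): poly([np.array(ctr)+[r*np.cos(a),r*np.sin(a),0] for a in np.linspace(0,2*np.pi,60)],col)
    if ov:
        X=T[:,1];Y=T[:,2]
        # outline wire centre line measured by the wrist camera (tool y,z)
        L=[(.0046,-.0152),(.0183,-.014),(.030,-.008),(.0345,-.004),(.0345,.004),(.030,.008),(.0183,.014),(.0046,.0152)]
        o=s['eef_pos']+T[:,0]*(.108-dz)
        pts=[(c.proj(o+X*a+Y*b)-[x0,y0]+.5)*k-.5 for a,b in L]; cv2.polylines(big,[np.int32(np.round(pts))],False,(0,0,255),1)
        for z,r in((.054,.022),(.048,.05),(.092,.004),(.084,.0075)): circ([*A,z],r,(0,255,0))
    cv2.imwrite(f"pics/{sys.argv[3]}{'o' if ov else 'r'}.png",big)
E
python3 sc.py .5979 -.0437 sc12 0
```

```text
[ 0.58199225 -0.03590469  0.21475827] [ 0.59931213 -0.0440056   0.10677958]
```

View pics/sc12o.png

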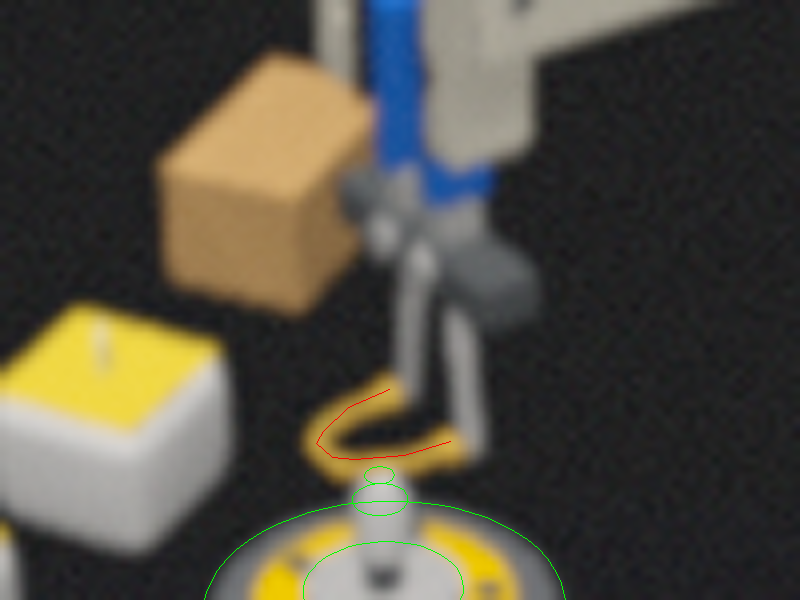

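View pics/sc12r.png

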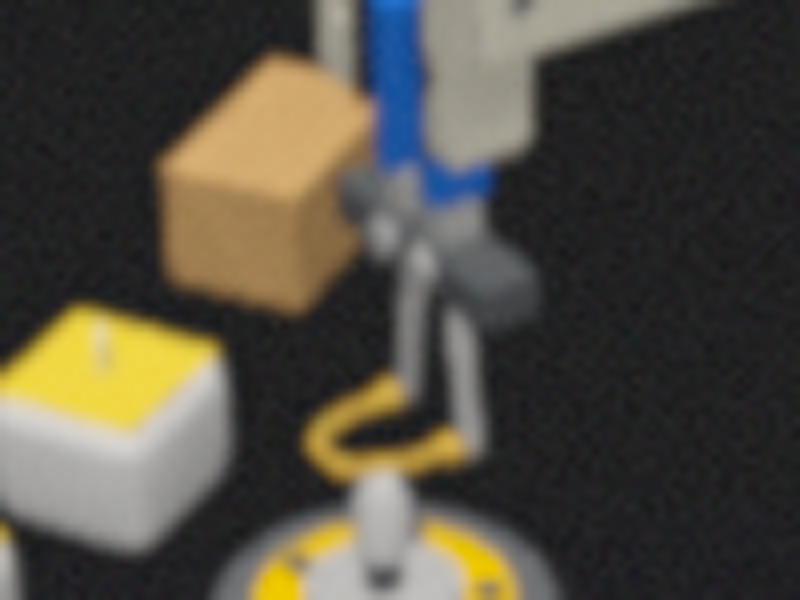

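The scene camera agrees: the ring height matches the prediction within about 1 mm and the axle overlay matches. Applying the correction and descending past the tip, then checking.

```bash
python3 -m handwheel '{"travel":[[-0.003,0.001,0],[-0.003,0.001,0],[-0.003,0.001,-0.015],[-0.003,0.001,-0.03],[-0.003,0.001,-0.045],[-0.003,0.001,-0.055],[-0.003,0.001,-0.055],[-0.003,0.001,-0.055]],"gripper":[-1,-1,-1,-1,-1,-1,-1,-1],"spin":[0,0,0,0,0,0,0,0]}' 22
python3 ov.py .5979 -.0437 ov13
```

```text
t: 18.8
eef_pos: [0.58, -0.0355, 0.1863]
ee_rot: [-0.537, 1.57, -2.549]
force: [0.6, 0.2, -2.3]
width: 0.0306
[ 0.58020618 -0.03545195  0.18657268] [ 1.72831916e-04 -1.58786220e-04 -9.99999972e-01] [-0.00424485 -0.27822853 -2.55414571] [-0.0544231  -0.06107236  0.01204866] 0.030691704543357106 18.85
ring [ 0.59740533 -0.04358275  0.07857694]
```

View pics/ov13.png

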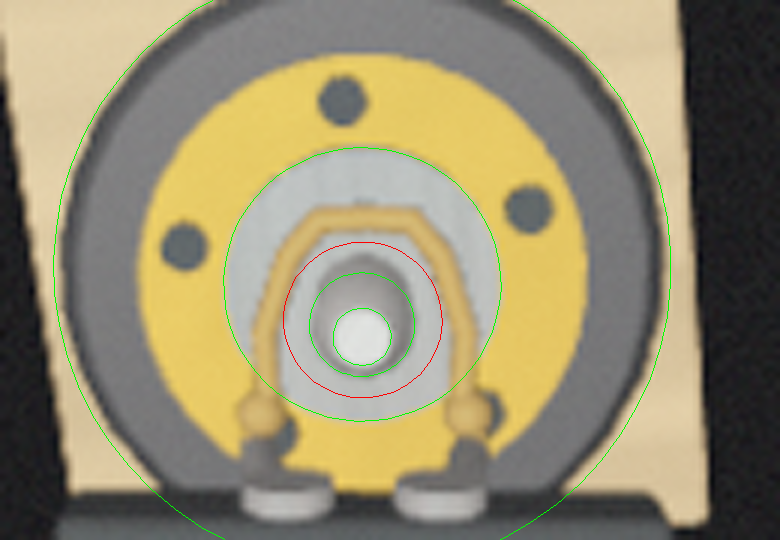

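View pics/ov13r.png

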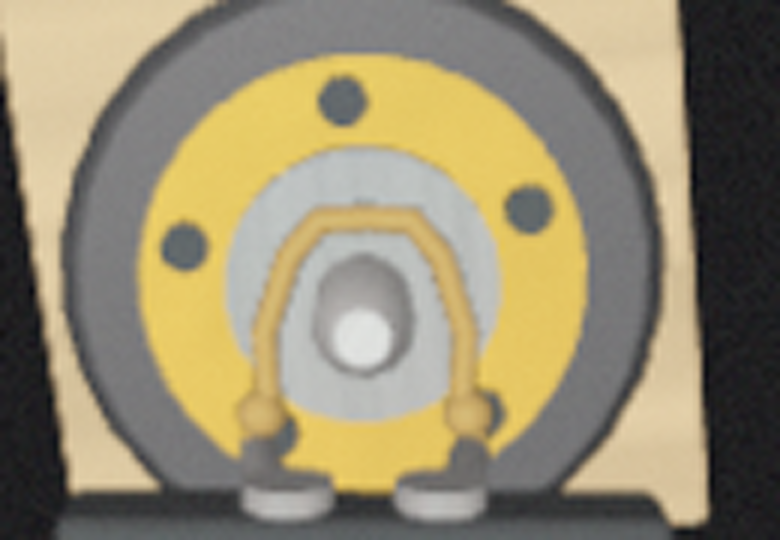

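The axle fits the overlay, the ring surrounds it evenly, and there are no contact forces. Final descent to the groove.

```bash
python3 -m handwheel '{"travel":[[0.001,0,-0.012],[0.001,0,-0.024],[0.001,0,-0.034],[0.001,0,-0.037],[0.001,0,-0.037],[0.001,0,-0.037],[0.001,0,-0.037]],"gripper":[-1,-1,-1,-1,-1,-1,-1],"spin":[0,0,0,0,0,0,0]}' 22
python3 ov.py .5979 -.0437 ov14; python3 sc.py .5979 -.0437 sc14 0
```

```text
t: 19.55
eef_pos: [0.5806, -0.0354, 0.1679]
ee_rot: [2.504, 1.571, 0.492]
force: [0.0, 0.5, -2.5]
width: 0.0308
[ 0.58056615 -0.035418    0.16798925] [ 1.50403773e-04  5.51775310e-05 -9.99999987e-01] [-0.26861775  0.0142463  -2.30590496] [ 0.02471091 -0.01430262 -0.00055402] 0.03095498120083748 19.6
ring [ 0.59776156 -0.04352847  0.05999139]
[ 0.58054356 -0.03543517  0.16797322] [ 0.59773328 -0.04354935  0.05997473]
```

View pics/ov14.png

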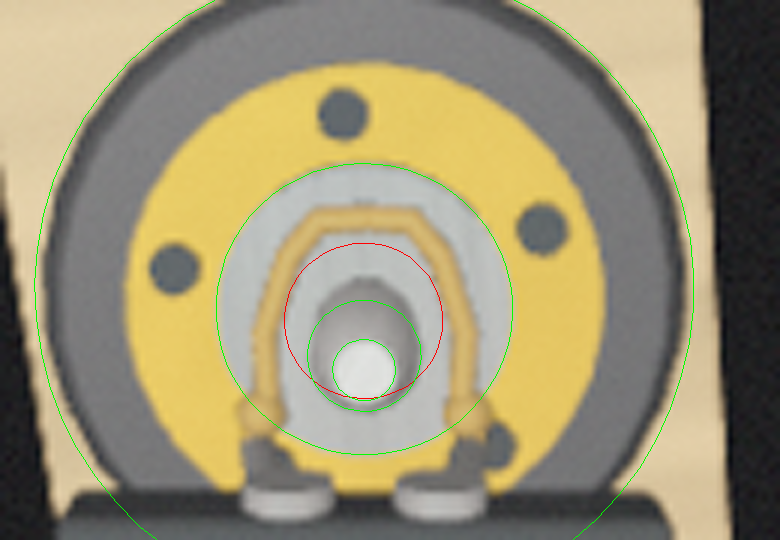

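View pics/sc14r.png

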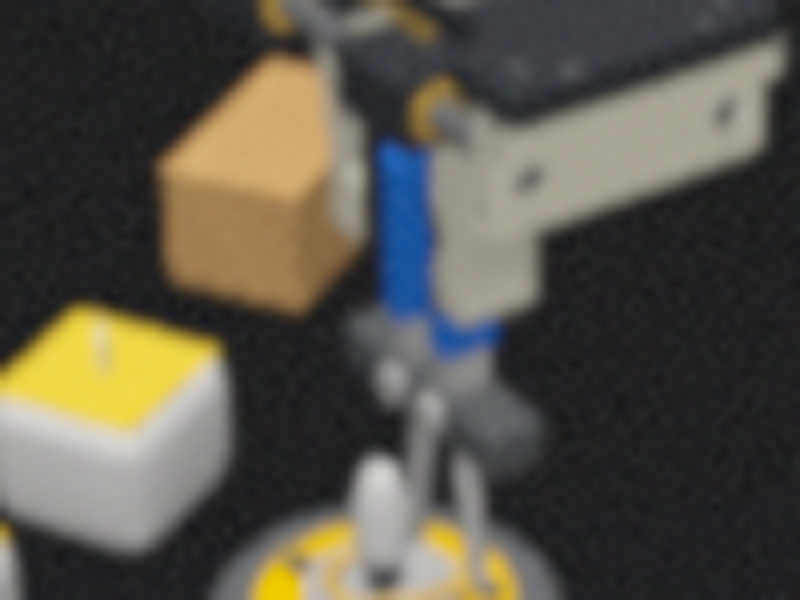

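View pics/sc14o.png

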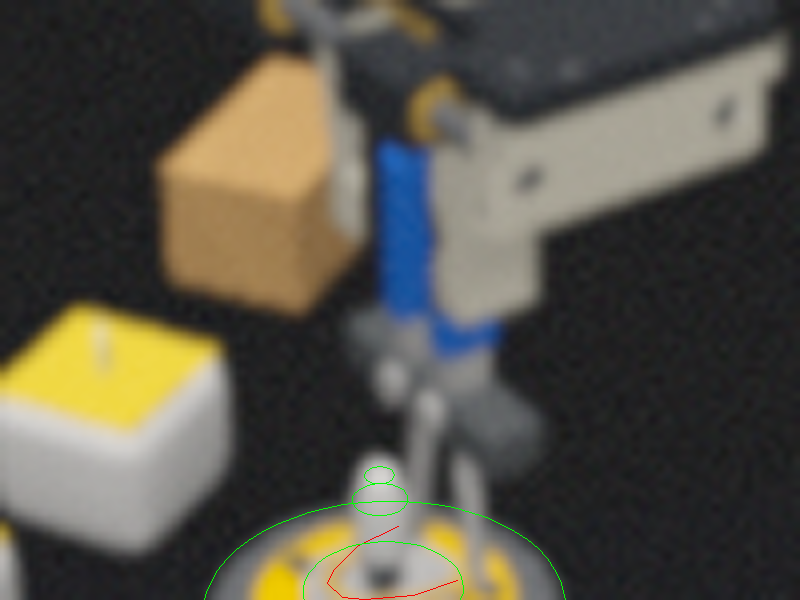

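```bash
sed -i 's/x0,y0,w,h=270,150,100,75/x0,y0,w,h=280,190,80,60/; s/k=8/k=10/' sc.py; python3 sc.py .5979 -.0437 sc15 0; python3 - <<'E'
from h import *
grab("scene","s15.png")
s=arm.get_state();print(s['t'],s['force'],s['width'])
E
```

```text
[ 0.58052139 -0.03546572  0.16798278] [ 0.59770956 -0.04357826  0.05998392]
19.75 [-0.69606016  0.12687047 -3.43589056] 0.030703119509416593
```

View pics/sc15r.png

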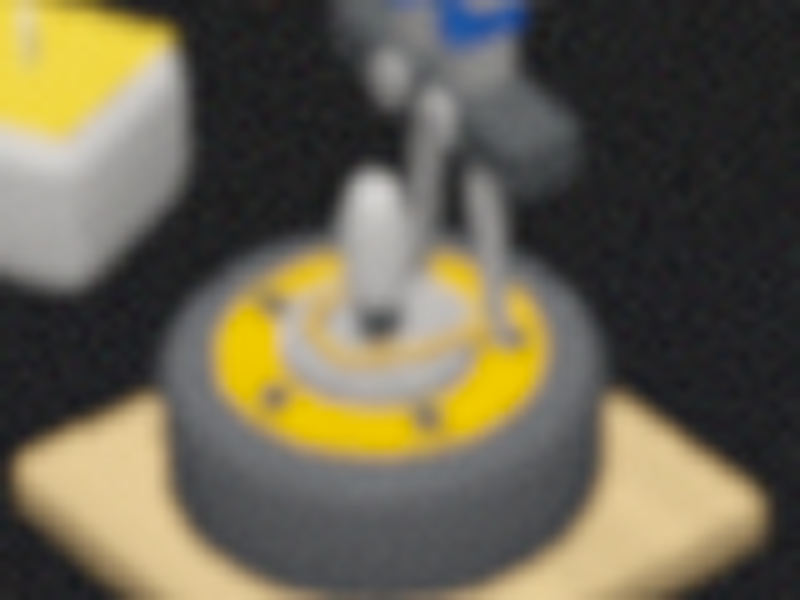

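View pics/sc15o.png

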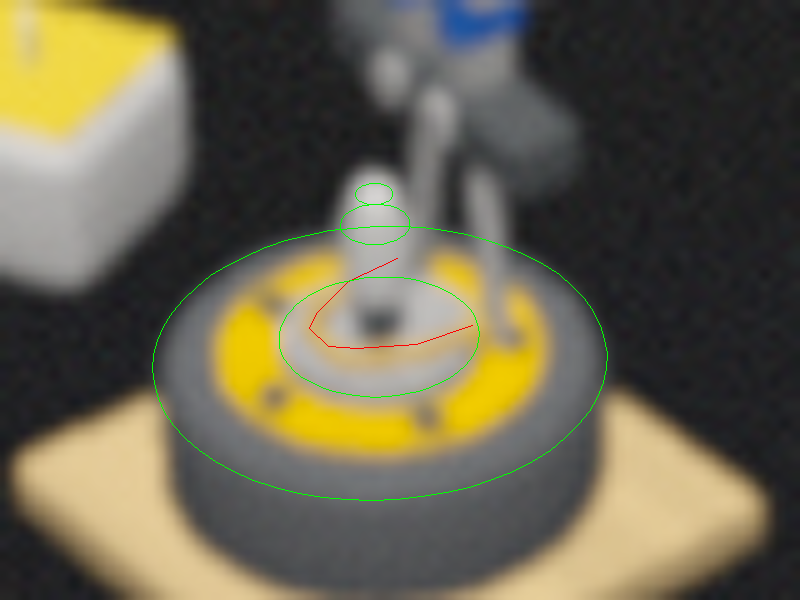

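View pics/s15.png

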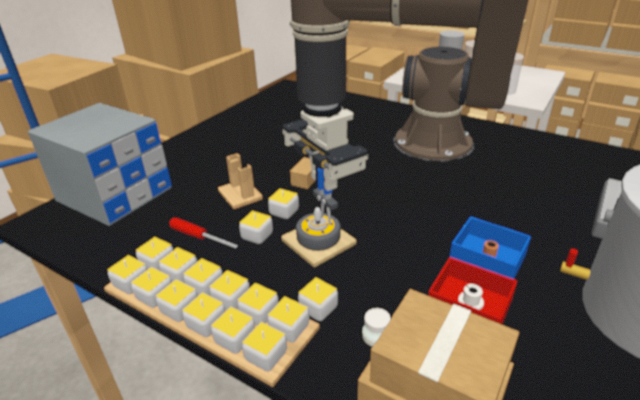

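The scene view shows the ring around the groove, but the heights disagree. The ring looks about 0.7 px lower than predicted while the axle looks about 1 px higher, so the ring may sit several mm lower than planned. I'll measure this properly.

```bash
python3 - <<'E'
from h import *
fr=[]
for i in range(6):
    c=grab("scene"); fr.append(c.f["pixels"].astype(float))
f=np.mean(fr,0); np.save("scavg.npy",f)
s=arm.get_state(); print(s['eef_pos'],s['force'],s['t'])
print(np.round(f[200:240,317].astype(int)).tolist())
x0,y0,w,h=295,200,50,44
cv2.imwrite("pics/s16.png",cv2.resize(np.uint8(f)[y0:y0+h,x0:x0+w],None,fx=13,fy=13,interpolation=cv2.INTER_CUBIC))
E
```

```text
[ 0.58051833 -0.03544614  0.16795267] [-0.55903305 -0.35074428 -2.01843505] 20.05
[[58, 57, 59], [41, 39, 39], [32, 31, 31], [32, 31, 31], [32, 32, 30], [37, 37, 38], [78, 79, 79], [143, 145, 146], [191, 193, 194], [206, 208, 210], [204, 206, 207], [196, 197, 199], [189, 191, 192], [183, 185, 187], [179, 182, 183], [177, 179, 181], [176, 178, 179], [173, 176, 177], [171, 173, 175], [163, 165, 166], [139, 141, 141], [105, 105, 103], [86, 86, 84], [95, 107, 114], [109, 145, 165], [113, 168, 194], [132, 173, 195], [162, 176, 186], [172, 176, 178], [158, 168, 175], [124, 172, 195], [65, 188, 221], [0, 198, 234], [0, 199, 236], [9, 186, 222], [87, 159, 189], [113, 128, 142], [119, 118, 117], [118, 116, 113], [114, 111, 110]]
```

View pics/s16.png

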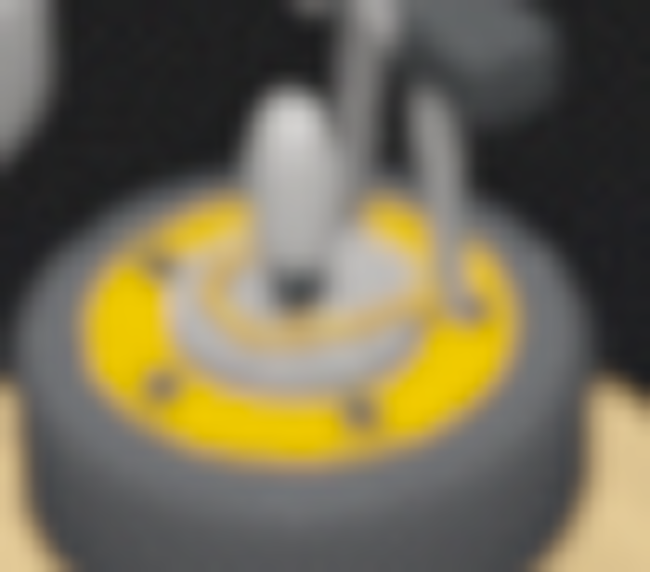

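```bash
python3 - <<'E'
from h import *
c=grab("scene"); s=arm.get_state(); T=R.from_euler('xyz',s['ee_rot']).as_matrix()
A=np.array([.5979,-.0437]); d=c.e[:2]-A; d/=np.linalg.norm(d); print('dir',d)
P=lambda r,z:c.proj([*(A+d*r),z])
obs={'tip':(-.004,.092,206.8),'groovetop':(.0075,.066,220.5),'hubfront':(.022,.054,229.7)}
for k,(r,z,o) in obs.items(): print(k,P(r,z),o, o-P(r,z)[1])
# ring wire in direction d from axle: intersect outline with ray from A along d
L=np.array([(.0046,-.0152),(.0183,-.0145),(.030,-.0085),(.0345,-.005),(.0345,.005),(.030,.0085),(.0183,.0145)])
W=np.array([(s['eef_pos']+T[:,1]*a+T[:,2]*b)[:2] for a,b in L])
t=np.linspace(0,1,50)[:,None]
pts=np.vstack([W[i]*(1-t)+W[i+1]*t for i in range(len(W)-1)])
for z in(.052,.056,.060,.064):
    q=np.array([c.proj([*p,z]) for p in pts]); j=np.argmin(abs(q[:,0]-317)+ (q[:,1]<q[:,1].mean())*50); print(z,q[j],pts[j]-A)
E
```

```text
dir [0.83169582 0.55523153]
tip [316.87884919 207.84753811] 206.8 -1.0475381106531358
groovetop [317.3351967  220.71867792] 220.5 -0.2186779172058948
hubfront [317.63568216 229.19377721] 229.7 0.5062227936767556
0.052 [316.9586552  227.33235069] [0.01126095 0.00592097]
0.056 [317.02832982 225.85249009] [0.01109735 0.00613368]
0.06 [316.9749082  224.37573157] [0.01109735 0.00613368]
0.064 [317.04492021 222.88306485] [0.01093376 0.00634639]
```

Scene-based ring height is about 58–59.5 mm, against 60 mm nominal, so I'll raise it 1.5 mm to centre it. Then I'll check that the pliers haven't tilted in the grip since leaving the stand, by comparing wrist pictures w8 and now.

```bash
python3 -m handwheel '{"travel":[[0,0,0.003],[0,0,0.003],[0,0,0.003],[0,0,0.003]],"gripper":[-1,-1,-1,-1],"spin":[0,0,0,0]}' 22
python3 - <<'E'
from h import *
c=grab("wrist","w17.png"); s=arm.get_state(); T=R.from_euler('xyz',s['ee_rot']).as_matrix(); print(s['eef_pos'],T[:,0],s['force'],s['width'],s['t'])
a=cv2.imread("pics/w8.png");a9=cv2.imread("pics/w9.png"); b=c.f["pixels"]
for nm,(y0,y1,x0,x1) in dict(bar=(205,228,264,378),handles=(225,250,286,356),tops=(279,296,286,354),pins=(203,219,298,344),ring=(160,180,300,342)).items():
    for n2,im in(("w8",a),("w9",a9)):
        t=cv2.cvtColor(im[y0:y1,x0:x1],cv2.COLOR_BGR2GRAY); w=cv2.cvtColor(b[y0-4:y1+4,x0-4:x1+4],cv2.COLOR_BGR2GRAY)
        r=cv2.matchTemplate(w,t,cv2.TM_CCOEFF_NORMED); _,v,_,p=cv2.minMaxLoc(r); print(nm,n2,p[0]-4,p[1]-4,round(v,2))
v=np.vstack([im[150:300,250:390] for im in(a,b)]); cv2.imwrite("pics/cmp.png",np.hstack([cv2.resize(im[150:300,250:390],None,fx=2.8,fy=4) for im in (a,b)]))
E
```

```text
t: 20.5
eef_pos: [0.5805, -0.0354, 0.1695]
ee_rot: [2.208, 1.571, 0.196]
force: [-0.2, -0.5, -3.4]
width: 0.0304
[ 0.58051741 -0.03541669  0.16945124] [ 3.29069183e-05  1.95204840e-05 -9.99999999e-01] [-0.30758577  0.31178554 -1.80995772] 0.03063557009158296 20.55
bar w8 1 0 0.7
bar w9 -3 4 0.11
handles w8 0 0 0.98
handles w9 0 0 0.99
tops w8 0 0 0.99
tops w9 0 0 0.33
pins w8 0 0 0.94
pins w9 -2 0 -0.1
ring w8 0 0 0.56
ring w9 0 0 0.14
```

View pics/cmp.png

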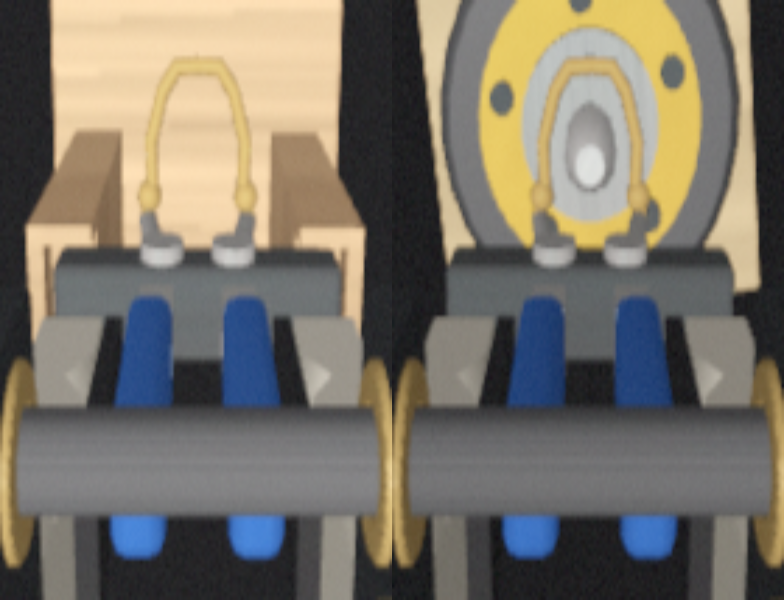

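The pliers' pose in the gripper is the same as in the stand (0 px shift), so they are still upright, squeezed and free. In the last scene picture both parts are in their bins and the bystanders haven't moved. Handing in.

```bash
python3 - <<'E'
from station import arm
s=arm.get_state(); print(s['t'],s['force'],s['width']); print(arm.job_done())
E
```

```text
20.55 [-0.30758577  0.31178554 -1.80995772] 0.03063557009158296
the job is handed in; nothing more can be done
None
```

The job is handed in at t = 20.6 s. The bush is in the red bin and the spacer in the blue bin. The pliers are held upright and squeezed, with the ring spread around the axle's groove.

- **Bins and bench:** the last scene picture shows both parts in their bins and, by eye, the bystanders where they were.
- **Pliers:** the grip was set to 22 N and the fingers stand at 30.7 mm, so the handles are at the stop. In the wrist pictures the pliers sit in the gripper exactly as they did in the stand, so they are still upright.
- **Ring sideways:** by the wrist camera, the ring centre is within about 1 mm of the axle's centre line, where there is about 6 mm of clearance.
- **Contact:** the wrist force is only the pliers' weight, about 2–3 N, so nothing shows the ring resting or leaning.
- **Disagreement in height:** the arm pose put the ring at 60 mm and the scene camera at about 58–59.5 mm. I raised it 1.5 mm, so it should now be between 59 and 61.5 mm; it clears the hub and the groove's top between about 56 and 64 mm.
- **Other mismatches:** the cross bar and handles look about 4–7% narrower in the wrist view than their stated sizes. I did not resolve this; taken alone it would put the pliers several mm lower in the grip, which the scene camera and the force reading contradict. In the scene picture the axle tip is also about 1 px above where the calibration puts it.

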